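# Open the syringe pump and hold its clamp up for loading

## Robot

A 6-joint arm with a two-finger parallel gripper is mounted at the origin on the work surface. World frame = base frame: x ahead of the robot, y to its left, z up, the work surface at z = 0. Lengths are in m, angles in degrees, forces in N, time in s.
With the tool pointing down it reaches from about 0.25 to 0.725 m from the base axis. Payload 9.7 kg.
Tool frame: the origin (TCP) lies between the finger pads, 19 mm behind the fingertips; this is the grasp point; z points along the fingers, y is the line along which they close (so a half turn about z gives the same grasp; the last joint's range is limited). The gripper opens to 85 mm and grips with 20 to 120 N. Pads are 22 mm wide; open, the fingers measure 114 mm over their backs; the gripper's body (76 mm by 85 mm) begins 54 mm behind the grasp point. The pads swing forward as they close: fully open they stand 13 mm farther back than shut.
Start: joints at [-73.396, 4.979, 10.078, 95.1, 0, 90], TCP at [0.157, -0.527, 0.25] pointing down, gripper open.
Joint ranges: [-179.16, 179.16], [-48.56, 103.87], [-65.8, 70.77], [-126.05, 130.52], [-82.76, 87.17], [-180, 180]. Speed limits (degrees/s): [127.2, 127.2, 147.25, 180, 180, 180].

## Interface

Orientations are given as [roll, pitch, yaw] about the fixed x, y, z axes, in that order (R = Rz(yaw) Ry(pitch) Rx(roll)).
In Python, from workcell import bot, viewer, finder gives the robot as it stands.
- The arm moves only by the tool move_arm, never from a script. Its arguments are lists of equal length, an entry for each row: "offset": the shift along the tool's x, y, z in cm, a list of three; "twist": the turn, a rotation vector about the tool's x, y, z in rad, a list of three; "grip": the opening, from 0 (shut) to 1 (fully open). In form: {"offset": [[x, y, z], ...], "twist": [[ax, ay, az], ...], "grip": [grip, ...]}. A call has 1 to 5 rows; each row shifts and turns the commanded pose from where the row before left it, along the tool's axes as they then stand; what a row does not reach is not made up. A row lasts 1/10 s, in which the tool goes at most 50 mm and 8.59 degrees, less where a joint would pass 70% of its speed; a pose out of reach is approached as far as the arm can. A call is refused whole if a number of a shift passes 5 or a number of a turn 0.15, either way. A call with a gripper value outside its range is refused whole. The fingers move at their own pace and stop on an object; "force" is the grip in N (left out, the last holds). Time passes only in rows, so rows that do not move let the fingers close. It gives the time, the measured TCP pose, the force, the opening and the grip force at its end, in the units of the state.
- bot.get_obs(): the state, without advancing time (a new reading comes with each control period).
- viewer.camera(name): name is "scene" or "top" or "wrist"; returns a dict with "color" (400x640x3 uint8, red, green, blue), "depth" (400x640 float32, m along the optical axis (not along the pixel's ray), 0 where there is no reading), "vfov" (degrees; the focal length in pixels is half the picture's height over the tangent of half this angle, whatever the lens; pixels are square), "cx", "cy" (the principal point, pixels), "k1" (the pictures are not rectified: a ray, as slopes to the right and down, at radius r is drawn at 1 + k1 r^2 times it, then the intrinsics apply), "position" and "attitude" of the camera in the world; the wrist camera has in their place "tool_from_camera" (4x4, takes a point from camera to tool coordinates, whose origin is the TCP and whose axes are the flange's). Camera axes: x right, y down, z forward; pixel columns grow to the right and rows downward; lengths in m; the calibration is good to about 2 mm. A picture is of the moment at which its call begins: read the wrist's pose just before it.
- bot.job_done(): hands the job in; it is judged then, once.
Trained networks look in a picture, given as the dict that the camera call returned (one of the last four; its "shot" number tells which), for a name from the list of things; names that differ only in an ending like _2 or _b are one class to them, and where a whole thing is asked for, a point or a joint stands for the part that bears it (a point fixed in the world has none). Each returns a list of dicts, best first, with "p" (0 to 1); they miss things now and then, are a little off and sometimes report something else, mostly with a low value. They report only what shows in the picture. A call takes as long as a camera call.
- finder.boxes_of(picture, thing): "position" ([column, row] in pixels, amid what is visible of it).
- finder.pinpoint(picture, thing): "position" ([column, row] in pixels: a listed point, or the origin of a listed thing).
The state is a dict: "time": time; "q": joint angles; "qd": joint speeds; "joint_efforts": joint torques, N m; "ee_pos": TCP position; "tcp_rot": TCP orientation; "wrist_force": force on the tool from outside, world axes, zero at the start; "torque": the same for the moment, N m; "opening": finger opening in m; "grasp_force": force on a finger pad.
Only numpy, scipy, OpenCV 4.12 (cv2) and the standard library are available. Lean on these libraries where they do the work, as an engineer would, in place of code of your own. Each camera call takes 0.05 s, during which the arm holds its last target. There are 200 camera calls.

## Task

Get the syringe pump ready for me to lay the syringe in. First take the drive out of gear: press the orange release knob on the pusher block down, turn it clockwise to the green marks as far as it goes, and let it spring back up there. Then pull the sprung barrel clamp up by its black tab until the red bands on its posts have just come fully into view, and finish holding it there in the gripper: do not let go, and leave the syringe and the other things on the bench where they are.

Things in the scene. Friction and masses are not known exactly. Their poses are not given: they have to be found in the camera images.
- pump: Syringe pump, fixed: pale chassis 170 mm (x) by 320 mm (y), deck 70 mm high, teal keypad panel facing the robot. Origin: centre of its underside, on the bench; x to its back, y along the guide rods, z up; yaw varies 0.3 rad either way. End plates 112 mm high. Barrel holder with V groove at x 30, y -85 mm; its two guide collars' tops are 122 mm high.
- pusher: Grey pusher block on the rods, 88 mm (x) by 46 mm (y), axes as the pump, at pump x 30 mm, y 10 to 75 mm; fixed during this job. Origin: centre of its underside, 74 mm above the bench; top at 128 mm, steel push plate on its -y side to 134 mm. The release knob is in the middle of its top on a dark collar (44 mm across, top at 137 mm) with white marks (in gear) and green marks (out of gear).
- release_grip (a point): Middle of the release knob's orange grip bar, on the knob's vertical axis, 162 mm above the bench with the knob up. Bar 36 mm long, 12 mm thick, 24 mm high (150 to 174 mm above the bench), on a black disc 34 mm across, 6 mm thick. The point's x axis runs along the bar (at turn 0 along the pump's x), z up. Grip the bar across its 12 mm.
- release_press (a joint): How far the release knob is pressed down, m: 0 up, 0.007 at the bottom stop. A spring pushes it up with about 5 N at the top, 11 N at the bottom. The knob turns only while pressed 5 mm or more (bayonet pins); part-way round the pins keep it down; at either end it springs up when let go.
- release_turn (a joint): Turn of the release knob, rad, growing clockwise as seen from above: 0 in gear (bar at the white marks), 1.3 out of gear, at a hard stop (bar at the green marks). It turns easily when pressed, and drops into the out-of-gear notch from about 1.2 on.
- barrel_clamp: Barrel clamp: steel crossbar 86 mm (pump x) by 18 mm (y) by 10 mm on two 8 mm posts, with a black pull tab on its middle. Origin: centre of the crossbar's underside, 122 mm above the bench when down; axes as the pump. Tab 44 mm long (x), 14 mm thick (y), 30 mm high, flat sides, from 132 to 162 mm above the bench when down.
- tab_centre (a point): Centre of the black pull tab, 147 mm above the bench with the clamp down. Pinch the tab across its 14 mm thickness, along the pump's y axis.
- clamp_lift (a joint): How far the barrel clamp is pulled up, m: 0 down, hard stop at 0.045. A spring pulls it down, 7 N at 0, 12 N at 0.03, and shuts it when let go. The posts rise out of the holder's collars. Each post has a red band 6 mm tall: its upper edge leaves the collar at 0.022, its lower edge at 0.028 (band just fully in view).
- syringe: 60 ml plastic syringe lying on the bench behind the pump, waiting to be loaded: 161 mm long, 29 mm barrel. Origin: underside of the barrel's middle. Leave it.
- dish_a: White porcelain dish, 80 mm across, 32 mm high, origin at its underside. Leave it.
- dish_b: Second white porcelain dish, the same. Leave it.
- beaker: Glass beaker, 70 mm across, 88 mm high, origin at its underside. Leave it.
- amber_jar: Amber jar with a black cap, 56 mm across, 85 mm high, origin at its underside. Leave it.
- spatula: Flat steel spatula, 178 mm long, 4 mm thick, lying on the bench, origin at its underside. Leave it.

How it is judged (in metres and radians):
On the way, in this order (a step that is already met when the one before it is completed fails the run):
1. the release knob is pressed down clear of its lock (value of joint release_press above 0.0042 m), for 0.05 s.
2. the knob is turned out of gear and has sprung up again (value of joint release_turn above 1.15 rad and value of joint release_press below 0.002 m), for 0.1 s.
3. the clamp is pulled up by its tab until the red bands are in view (value of joint clamp_lift between 0.026 and 0.034 m and contact force between the fingers and barrel_clamp above 4 N and distance between the grasp point and tab_centre below 0.04 m), for 0.3 s.
At the end, for the whole second after the job is handed in: The clamp is held by the fingers at its black tab (at least 4 N; TCP within 40 mm of the tab's centre), 26 to 34 mm up (red bands just fully in view at 28 mm), and stays so; the release knob is at its green marks (at least 1.15 rad) and up (less than 2 mm down) (all of step 2 and all of step 3); the arm keeps its last pose, push and grip.
It fails at once if the syringe, a dish, the beaker, the jar or the spatula is moved more than 20 mm (distance of any of syringe, dish_a, dish_b, beaker, amber_jar, spatula from where it was at the start of the episode above 0.02 m).
It also fails if it takes over 42 s, if anything falls off the work surface, if the arm or the gripper's body presses on something with over 40 N, if the wrist force passes 120 N, or if a joint passes its speed limit or range.

## Working session

There is one attempt and no reset: what is moved stays moved. The work goes in short steps, Python scripts to look and compute and a tool call to move; the robot and the scene stay as the last step left them, time stands still between calls to the robot, and variables do not carry over. Pictures are saved under pics/ and viewed, at most 10 in all, crops included, and the job is handed in when it is done.

Besides the shell and the picture viewer there is one more tool, called after "Call:" as name(argument=value, ...) on one line, values as JSON. move_arm: Moves the arm, as the interface text tells. Its arguments: {"type":"object","properties":{"offset":{"type":"array","items":{"type":"array","items":{"type":"number"}}},"twist":{"type":"array","items":{"type":"array","items":{"type":"number"}}},"grip":{"type":"array","items":{"type":"number"}},"force":{"type":"number"}},"required":["offset","twist","grip"]}

```bash
mkdir -p pics
cat > h.py <<'E'
import numpy as np, cv2
from scipy.spatial.transform import Rotation as R
from workcell import bot, viewer, finder
def campose(p, obs=None):
    if "position" in p:
        a=np.array(p["attitude"],float)
        M=a if a.shape==(3,3) else R.from_euler('xyz',a,degrees=True).as_matrix()
        return M,np.array(p["position"])
    T=np.array(p["tool_from_camera"]); Rt=R.from_euler('xyz',obs["tcp_rot"],degrees=True).as_matrix()
    return Rt@T[:3,:3], Rt@T[:3,3]+np.array(obs["ee_pos"])
def ray(p,uv):
    f=p["color"].shape[0]/2/np.tan(np.radians(p["vfov"])/2)
    K=np.array([[f,0,p["cx"]],[0,f,p["cy"]],[0,0,1]])
    d=np.array([(uv[0]-p["cx"])/f,(uv[1]-p["cy"])/f]); s=d.copy()
    for _ in range(20): s=d/(1+p["k1"]*(s@s))
    return np.array([s[0],s[1],1])
def at_z(p,uv,z,obs=None):
    M,t=campose(p,obs); r=M@ray(p,uv); return t+r*(z-t[2])/r[2]
def at_depth(p,uv,obs=None):
    M,t=campose(p,obs); u,v=int(round(uv[0])),int(round(uv[1])); return t+M@ray(p,uv)*p["depth"][v,u]
def save(p,n): cv2.imwrite("pics/"+n,p["color"][:,:,::-1])
E
python3 - <<'E'
from h import *
o=bot.get_obs(); print(o)
for n in("top","scene"):
    p=viewer.camera(n); save(p,n+"0.png")
    print(n,{k:v for k,v in p.items() if k not in("color","depth")})
    for th,z in(("release_grip",.162),("tab_centre",.147),("pump",0),("pusher",.074),("barrel_clamp",.122)):
        for d in finder.pinpoint(p,th)[:2]: print(th,d,at_z(p,d["position"],z).round(4))
E
```

```text
{'time': 0.0, 'q': array([-7.33941945e+01,  5.01048632e+00,  1.00365332e+01,  9.50994500e+01,
       -9.73495786e-04,  8.99997589e+01]), 'qd': array([ 0.0392755 ,  0.09603541,  0.00246993, -0.02981438,  0.02121774,
        0.00286051]), 'joint_efforts': array([ 1.42107842e-04, -5.20384026e+01,  4.64805150e+01,  1.60335976e-02,
       -1.79131700e-05, -5.14099909e-06]), 'ee_pos': array([ 0.15712258, -0.52687805,  0.24930756]), 'tcp_rot': array([-1.79926597e+02,  9.73186165e-04,  1.66060478e+01]), 'wrist_force': array([ 0.38368949,  0.29391554, -1.12285175]), 'torque': array([ 0.00144749,  0.02121284, -0.02712639]), 'grasp_force': 0.0, 'opening': 0.08553199499230753}
top {'vfov': 53.574769607714046, 'cx': 319.6382378464952, 'cy': 194.9580684582677, 'k1': -0.08924390340795642, 'position': array([ 3.84088898e-01, -1.04962054e-03,  1.19088009e+00]), 'attitude': array([-171.53613391,   -0.46146986,  -88.90979653]), 'shot': 1}
release_grip {'position': [300.8, 177.7], 'p': 0.69} [0.5824 0.0442 0.162 ]
tab_centre {'position': [346.7, 168.1], 'p': 0.75} [ 0.6142 -0.078   0.147 ]
pump {'positi
[... 351 characters left out ...]
4733876758, 'k1': -0.1188663637844684, 'position': array([ 1.1502653 , -0.71680504,  1.22175474]), 'attitude': array([-138.95381957,    0.36570594,   39.41304054]), 'shot': 2}
release_grip {'position': [342.8, 186.5], 'p': 0.64} [0.5818 0.0469 0.162 ]
tab_centre {'position': [324.8, 220.2], 'p': 0.65} [ 0.6142 -0.079   0.147 ]
pump {'position': [330.7, 226.9], 'p': 0.55} [ 0.5735 -0.0009  0.    ]
pusher {'position': [345.5, 207.0], 'p': 0.63} [0.5952 0.0468 0.074 ]
pusher {'position': [367.2, 238.5], 'p': 0.32} [ 0.7211 -0.009   0.074 ]
barrel_clamp {'position': [324.8, 228.4], 'p': 0.77} [ 0.6211 -0.0876  0.122 ]
barrel_clamp {'position': [327.7, 226.4], 'p': 0.59} [ 0.623  -0.0766  0.122 ]
```

View pics/top0.png

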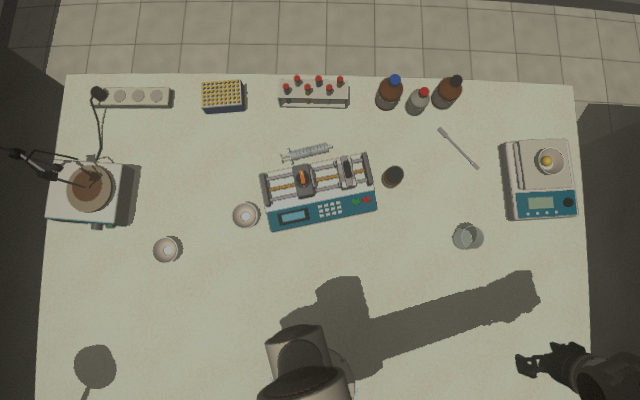

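View pics/scene0.png

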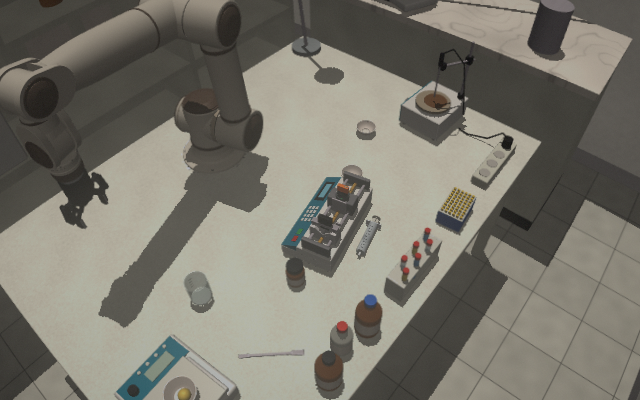

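The top view shows the pump with the knob at about (301,178), the tab at (347,168), and a pump yaw of about 14.5°. The beaker is at (467,236), the jar at (392,176), and the syringe lies behind the pump. The tool yaw of 16.6° already nearly matches, so I'm moving to above the knob.

Call:
move_arm(offset=[[3.8, -2.84, 0], [3.8, -2.84, 0], [3.8, -2.84, 0], [3.8, -2.84, 0], [3.8, -2.84, 0]], twist=[[0, 0, 0], [0, 0, 0], [0, 0, 0], [0, 0, 0], [0, 0, 0]], grip=[1, 1, 1, 1, 1], force=60)

```text
time: 1.1
ee_pos: [0.2993, -0.3351, 0.2501]
tcp_rot: [180.0, -0.0, 16.6]
wrist_force: [0.4, -0.1, -0.9]
opening: 0.0856
grasp_force: 0.0
```

Call:
move_arm(offset=[[3.8, -2.84, 0], [3.8, -2.84, 0], [3.8, -2.84, 0], [3.8, -2.84, 0], [3.8, -2.84, 0]], twist=[[0, 0, 0], [0, 0, 0], [0, 0, 0], [0, 0, 0], [0, 0, 0]], grip=[1, 1, 1, 1, 1])

```text
time: 1.6
ee_pos: [0.441, -0.1445, 0.2503]
tcp_rot: [180.0, -0.0, 16.6]
wrist_force: [0.6, -1.2, 0.5]
opening: 0.0853
grasp_force: 0.0
```

Call:
move_arm(offset=[[3.8, -2.84, 0], [3.8, -2.84, 0], [3.8, -2.84, 0], [0, 0, 0], [0, 0, 0]], twist=[[0, 0, 0], [0, 0, 0], [0, 0, 0], [0, 0, 0], [0, 0, 0]], grip=[1, 1, 1, 1, 1])

```text
time: 2.1
ee_pos: [0.5252, -0.0313, 0.2496]
tcp_rot: [-180.0, 0.1, 16.7]
wrist_force: [0.1, 0.2, 0.1]
opening: 0.0851
grasp_force: 0.0
```

```bash
cat > look.py <<'E'
from h import *
import sys
o=bot.get_obs(); print(o["time"],o["q"].round(1),o["ee_pos"].round(4),o["tcp_rot"].round(2),o["wrist_force"].round(1))
p=viewer.camera("wrist"); save(p,sys.argv[1])
Rt=R.from_euler('xyz',o["tcp_rot"],degrees=True).as_matrix()
for th,z in(("release_grip",.162),("tab_centre",.147),("pusher",.074),("barrel_clamp",.122)):
    for d in finder.pinpoint(p,th)[:2]:
        w=at_z(p,d["position"],z,o); print(th,d,w.round(4),"tool cm",(Rt.T@(w-o["ee_pos"])*100).round(2),"depthpt",at_depth(p,d["position"],o).round(4))
E
python3 look.py w1.png
```

```text
2.1 [ -3.4   1.7   6.6  95.   -0.  159.9] [ 0.5252 -0.0313  0.2496] [-1.7999e+02  6.0000e-02  1.6730e+01] [0.1 0.2 0.1]
release_grip {'position': [240.1, 110.5], 'p': 0.73} [0.58   0.0436 0.162 ] tool cm [ 7.41 -5.59  8.75] depthpt [0.5812 0.0407 0.1742]
release_grip {'position': [311.2, 8.8], 'p': 0.61} [0.6532 0.0132 0.162 ] tool cm [13.54 -0.57  8.74] depthpt [0.686  0.0259 0.0288]
tab_centre {'position': [413.4, 118.2], 'p': 0.72} [ 0.6109 -0.0794  0.147 ] tool cm [ 6.83  7.07 10.25] depthpt [ 0.6102 -0.0744  0.1626]
pusher {'position': [263.4, 108.5], 'p': 0.63} [0.5799 0.043  0.074 ] tool cm [ 7.39 -5.53 17.55] depthpt [0.5853 0.0302 0.151 ]
barrel_clamp {'position': [405.0, 120.2], 'p': 0.94} [ 0.6085 -0.0812  0.122 ] tool cm [ 6.55  7.18 12.75] depthpt [ 0.6074 -0.071   0.1565]
```

Call:
move_arm(offset=[[0, 0, 0], [0, 0, 0], [0, 0, 0], [0, 0, 0], [0, 0, 0]], twist=[[0, 0, -0.148], [0, 0, -0.148], [0, 0, -0.148], [0, 0, -0.148], [0, 0, -0.148]], grip=[1, 1, 1, 1, 1])

```text
time: 2.85
ee_pos: [0.5247, -0.033, 0.2503]
tcp_rot: [180.0, -0.0, 59.3]
wrist_force: [0.8, 0.6, -0.1]
opening: 0.0855
grasp_force: 0.0
```

Call:
move_arm(offset=[[0, 0, 0], [0, 0, 0], [0, 0, 0], [0, 0, 0], [0, 0, 0]], twist=[[0, 0, -0.148], [0, 0, -0.148], [0, 0, -0.148], [0, 0, -0.148], [0, 0, -0.148]], grip=[1, 1, 1, 1, 1])

```text
time: 3.35
ee_pos: [0.5247, -0.033, 0.2503]
tcp_rot: [180.0, 0.0, 101.7]
wrist_force: [-0.1, 0.1, 0.3]
opening: 0.0854
grasp_force: 0.0
```

Call:
move_arm(offset=[[0, 0, 0], [0, 0, 0], [0, 0, 0], [0, 0, 0], [0, 0, 0]], twist=[[0, 0, -0.148], [0, 0, -0.148], [0, 0, -0.148], [0, 0, -0.148], [0, 0, -0.148]], grip=[1, 1, 1, 1, 1])

```text
time: 3.85
ee_pos: [0.5247, -0.0331, 0.2503]
tcp_rot: [180.0, 0.0, 144.1]
wrist_force: [0.6, 0.6, -0.3]
opening: 0.0859
grasp_force: 0.0
```

Call:
move_arm(offset=[[0, 0, 0], [0, 0, 0], [0, 0, 0], [0, 0, 0], [0, 0, 0]], twist=[[0, 0, -0.148], [0, 0, -0.148], [0, 0, -0.148], [0, 0, -0.148], [0, 0, -0.148]], grip=[1, 1, 1, 1, 1])

```text
time: 4.35
ee_pos: [0.5247, -0.033, 0.2503]
tcp_rot: [-180.0, 0.0, -173.5]
wrist_force: [0.2, -0.8, 0.7]
opening: 0.0849
grasp_force: 0.0
```

Call:
move_arm(offset=[[0, 0, 0], [0, 0, 0], [0, 0, 0]], twist=[[0, 0, -0.148], [0, 0, 0], [0, 0, 0]], grip=[1, 1, 1])

```text
time: 4.65
ee_pos: [0.5249, -0.0327, 0.2502]
tcp_rot: [-180.0, 0.0, -165.6]
wrist_force: [-0.4, 0.1, 0.6]
opening: 0.0854
grasp_force: 0.0
```

Call:
move_arm(offset=[[-3.7, 3.0, 0], [-3.7, 3.0, 0], [0, 0, 0], [0, 0, 0]], twist=[[0, 0, 0], [0, 0, 0], [0, 0, 0], [0, 0, 0]], grip=[1, 1, 1, 1])

```text
time: 5.05
ee_pos: [0.5816, 0.0452, 0.2493]
tcp_rot: [180.0, -0.1, -165.4]
wrist_force: [-0.1, -0.5, -0.4]
opening: 0.0853
grasp_force: 0.0
```

```bash
python3 look.py w2.png
python3 - <<'E'
from h import *
p=viewer.camera("wrist"); o=bot.get_obs()
M=R.from_euler('xyz',o["tcp_rot"],degrees=True).as_matrix()
hsv=cv2.cvtColor(p["color"],cv2.COLOR_RGB2HSV)
m=cv2.inRange(hsv,(5,150,90),(20,255,255))
n,l,s,c=cv2.connectedComponentsWithStats(m)
for i in range(1,n):
    if s[i,4]>100:
        v,u=np.nonzero(l==i); P=np.array([at_depth(p,(a,b),o) for a,b in zip(u,v)]); 
        T=P[(P[:,2]>.168)&(P[:,2]<.18)]
        if len(T)>20:
            r=cv2.minAreaRect((T[:,:2]*1e3).astype(np.float32)); print(s[i],c[i],len(T),T.mean(0).round(4),r)
E
```

```text
5.05 [  4.5   9.7  15.2  95.6  -0.  -10.1] [0.5816 0.0452 0.2493] [ 1.7999e+02 -8.0000e-02 -1.6542e+02] [-0.1 -0.5 -0.4]
release_grip {'position': [310.4, 213.0], 'p': 0.59} [0.5829 0.0409 0.162 ] tool cm [-0.03 -0.45  8.73] depthpt [0.5778 0.04   0.1754]
tab_centre {'position': [165.5, 203.3], 'p': 0.84} [ 0.6106 -0.0762  0.147 ] tool cm [  0.23 -12.48  10.23] depthpt [ 0.6055 -0.0714  0.1575]
pusher {'position': [314.4, 188.3], 'p': 0.77} [0.5877 0.0444 0.074 ] tool cm [-0.6  -0.24 17.53] depthpt [0.5654 0.0395 0.1522]
barrel_clamp {'position': [177.2, 197.5], 'p': 0.71} [ 0.6142 -0.0777  0.122 ] tool cm [ -0.08 -12.72  12.73] depthpt [ 0.6066 -0.0706  0.1392]
[305 189  17  51 693] [313.2005772  212.18614719] 603 [0.5793 0.0409 0.1743] ((582.0831298828125, 41.41368103027344), (35.184383392333984, 11.691061973571777), 12.715030670166016)
```

View pics/w2.png

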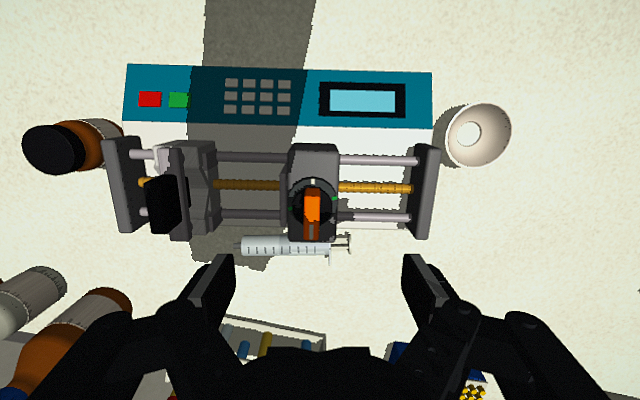

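The wrist picture shows the bar at (313,212) along the white marks, with green marks at the sides of the collar. The fitted bar is 35×12 mm at (0.582, 0.0414), which matches the given size. I'm descending and closing on it.

Call:
move_arm(offset=[[0, -0.4, 3], [0, 0, 3], [0, 0, 1.8], [0, 0, 0], [0, 0, 0]], twist=[[0, 0, 0.015], [0, 0, 0], [0, 0, 0], [0, 0, 0], [0, 0, 0]], grip=[0.5, 0.5, 0.4, 0.4, 0.4])

```text
time: 5.85
ee_pos: [0.5824, 0.0405, 0.1729]
tcp_rot: [-180.0, 0.0, -166.2]
wrist_force: [0.7, -0.1, 1.6]
opening: 0.034
grasp_force: 0.0
```

Call:
move_arm(offset=[[0, 0, 0], [0, 0, 0], [0, 0, 0], [0, 0, 0], [0, 0, 0]], twist=[[0, 0, 0], [0, 0, 0], [0, 0, 0], [0, 0, 0], [0, 0, 0]], grip=[0, 0, 0, 0, 0], force=60)

```text
time: 6.35
ee_pos: [0.5831, 0.0405, 0.1729]
tcp_rot: [-179.9, 0.1, -166.2]
wrist_force: [2.0, -4.1, 5.6]
opening: 0.0104
grasp_force: 62.2
```

Call:
move_arm(offset=[[0, 0, 0.3], [0, 0, 0.35], [0, 0, 0], [0, 0, 0]], twist=[[0, 0, 0], [0, 0, 0], [0, 0, 0], [0, 0, 0]], grip=[0, 0, 0, 0])

```text
time: 6.75
ee_pos: [0.5831, 0.0405, 0.1672]
tcp_rot: [-179.9, 0.2, -166.2]
wrist_force: [-0.4, -3.9, 9.5]
opening: 0.0105
grasp_force: 63.1
```

The force of 9.5 N fits a press of about 5.7 mm, so I'm pressing slightly more and turning clockwise.

Call:
move_arm(offset=[[0, 0, 0.06], [0, 0, 0], [0, 0, 0], [0, 0, 0], [0, 0, 0]], twist=[[0, 0, 0], [0, 0, 0.145], [0, 0, 0.145], [0, 0, 0.145], [0, 0, 0.145]], grip=[0, 0, 0, 0, 0])

```text
time: 7.25
ee_pos: [0.5832, 0.041, 0.1668]
tcp_rot: [179.9, 0.2, 160.3]
wrist_force: [0.1, -1.4, 11.1]
opening: 0.0108
grasp_force: 63.1
```

Call:
move_arm(offset=[[0, 0, 0], [0, 0, 0], [0, 0, 0], [0, 0, 0], [0, 0, 0]], twist=[[0, 0, 0.145], [0, 0, 0.145], [0, 0, 0.145], [0, 0, 0.145], [0, 0, 0]], grip=[0, 0, 0, 0, 0])

```text
time: 7.75
ee_pos: [0.5835, 0.0413, 0.1668]
tcp_rot: [179.8, 0.1, 127.1]
wrist_force: [1.3, 0.6, 10.6]
opening: 0.0102
grasp_force: 63.0
```

```bash
python3 -c "
from h import *
o=bot.get_obs();print(o['torque'],o['tcp_rot'],o['wrist_force'],o['q'])"
```

```text
[ 0.12930747 -0.2994258   0.02639021] [1.79785820e+02 8.15828628e-02 1.27086561e+02] [ 1.25720162  0.58097844 10.56750127] [4.03062444e+00 8.66442191e+00 4.91901457e+00 8.60305805e+01
 4.84484461e-02 5.69440058e+01]
```

Call:
move_arm(offset=[[0, 0, 0], [0, 0, 0], [0, 0, 0]], twist=[[0, 0, 0.1], [0, 0, 0.05], [0, 0, 0]], grip=[0, 0, 0])

```text
time: 8.05
ee_pos: [0.5836, 0.0414, 0.1669]
tcp_rot: [179.8, 0.1, 118.7]
wrist_force: [2.3, 1.6, 11.7]
opening: 0.0105
grasp_force: 63.0
```

Call:
move_arm(offset=[[0, 0, -0.3], [0, 0, -0.3], [0, 0, -0.1], [0, 0, 0]], twist=[[0, 0, 0], [0, 0, 0], [0, 0, 0], [0, 0, 0]], grip=[0, 0, 0, 0])

```text
time: 8.45
ee_pos: [0.5836, 0.0414, 0.1732]
tcp_rot: [179.8, 0.0, 118.8]
wrist_force: [4.2, 1.3, 4.9]
opening: 0.0103
grasp_force: 62.2
```

Call:
move_arm(offset=[[0, 0, 0], [0, 0, 0], [0, 0, 0], [0, 0, -3], [0, 0, -4.5]], twist=[[0, 0, 0], [0, 0, 0], [0, 0, 0], [0, 0, 0], [0, 0, 0]], grip=[0.5, 0.5, 0.5, 0.5, 0.5])

```text
time: 8.95
ee_pos: [0.5812, 0.0408, 0.2447]
tcp_rot: [-179.7, -0.2, 118.8]
wrist_force: [0.7, -0.6, 0.1]
opening: 0.043
grasp_force: 0.0
```

Call:
move_arm(offset=[[0, 0, 0], [0, 0, 0], [0, 0, 0], [0, 0, 0], [0, 0, 0]], twist=[[0, 0, -0.145], [0, 0, -0.145], [0, 0, -0.145], [0, 0, -0.145], [0, 0, -0.145]], grip=[0.5, 0.5, 0.5, 0.5, 0.5])

```text
time: 9.45
ee_pos: [0.5823, 0.0408, 0.2465]
tcp_rot: [-180.0, -0.0, 160.6]
wrist_force: [-0.8, 0.4, 0.7]
opening: 0.0431
grasp_force: 0.0
```

Call:
move_arm(offset=[[0, 0, 0], [0, 0, 0], [0, 0, 0], [0, 0, 0], [0, 0, 0]], twist=[[0, 0, -0.145], [0, 0, -0.145], [0, 0, -0.145], [0, 0, -0.145], [0, 0, 0]], grip=[0.5, 0.5, 0.5, 0.5, 0.5])

```text
time: 9.95
ee_pos: [0.5823, 0.0408, 0.2465]
tcp_rot: [180.0, -0.0, -166.3]
wrist_force: [-0.0, 1.3, -0.2]
opening: 0.0428
grasp_force: 0.0
```

```bash
python3 look.py w3.png
```

```text
9.95 [ 4.   9.7 14.9 95.3  0.  -9.7] [0.5823 0.0408 0.2465] [ 1.7999e+02 -4.0000e-02 -1.6634e+02] [-0.   1.3 -0.2]
release_grip {'position': [314.4, 216.1], 'p': 0.97} [0.5843 0.04   0.162 ] tool cm [-0.18 -0.14  8.45] depthpt [0.5794 0.0389 0.1745]
tab_centre {'position': [171.1, 206.1], 'p': 0.98} [ 0.6095 -0.0751  0.147 ] tool cm [  0.09 -11.91   9.95] depthpt [ 0.6053 -0.0713  0.1556]
pusher {'position': [319.4, 189.7], 'p': 0.68} [0.588  0.0453 0.074 ] tool cm [-0.67  0.3  17.25] depthpt [0.5664 0.0396 0.149 ]
barrel_clamp {'position': [182.4, 197.9], 'p': 0.62} [ 0.6111 -0.0768  0.122 ] tool cm [ -0.03 -12.12  12.45] depthpt [ 0.6048 -0.0711  0.1364]
```

View pics/w3.png

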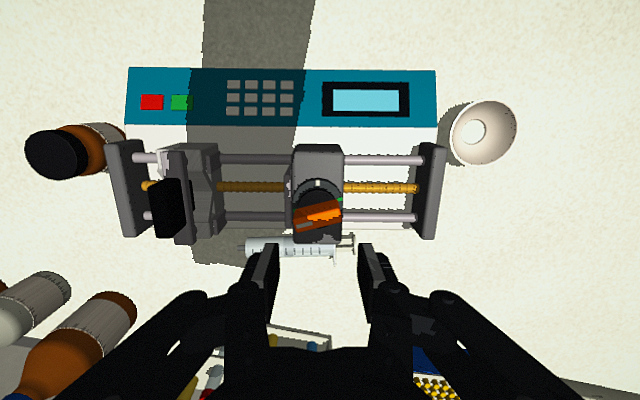

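The knob bar at (318,214) is now at the green marks and up, with its top at 174 mm. The tab is at (171,206), so I'm moving above it.

Call:
move_arm(offset=[[0, -4, 0], [0, -4, 0], [0, -3.9, 0], [0, 0, 2], [0, 0, 0]], twist=[[0, 0, 0], [0, 0, 0], [0, 0, 0], [0, 0, 0], [0, 0, 0]], grip=[0.5, 0.5, 0.5, 0.5, 0.5])

```text
time: 10.7
ee_pos: [0.6097, -0.0759, 0.2243]
tcp_rot: [179.9, -0.2, -166.7]
wrist_force: [-0.0, 1.3, 0.4]
opening: 0.0425
grasp_force: 0.0
```

```bash
python3 look.py w4.png
python3 - <<'E'
from h import *
p=viewer.camera("wrist"); o=bot.get_obs()
M=R.from_euler('xyz',o["tcp_rot"],degrees=True).as_matrix()
P=np.array([at_depth(p,(a,b),o) for b in range(120,260) for a in range(250,380)])
T=P[(abs(P[:,2]-.162)<.004)&(np.hypot(*(P[:,:2]-[.6095,-.0751]).T)<.04)]
print(len(T),T.mean(0),cv2.minAreaRect((T[:,:2]*1e3).astype(np.float32)))
E
```

```text
10.7 [ -7.1  13.8  17.2  93.6   0.  -20.4] [ 0.6097 -0.0759  0.2243] [ 179.92   -0.2  -166.66] [-0.   1.3  0.4]
release_grip {'position': [486.2, 227.9], 'p': 0.7} [0.5835 0.0408 0.162 ] tool cm [-0.16 11.94  6.24] depthpt [0.5809 0.0344 0.1708]
tab_centre {'position': [312.7, 217.0], 'p': 0.84} [ 0.6096 -0.0784  0.147 ] tool cm [ 0.04 -0.25  7.73] depthpt [ 0.6032 -0.0796  0.1632]
pusher {'position': [436.9, 192.3], 'p': 0.55} [0.5842 0.0411 0.074 ] tool cm [-0.27 11.95 15.04] depthpt [0.5723 0.0117 0.1341]
barrel_clamp {'position': [316.3, 208.6], 'p': 0.67} [ 0.6114 -0.0753  0.122 ] tool cm [-0.22  0.   10.23] depthpt [ 0.5971 -0.0785  0.1619]
1088 [ 0.6085849  -0.07814528  0.16214779] ((609.8721923828125, -77.72261047363281), (43.36345672607422, 13.628490447998047), 12.62513542175293)
```

View pics/w4.png

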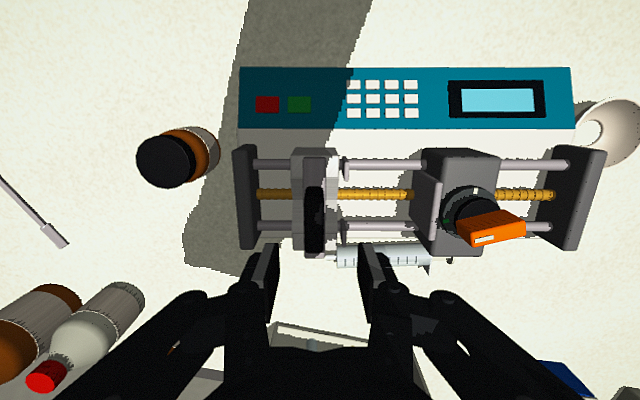

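The tab is centred near (313,217), with a fitted size of 43×14 mm at (0.6099, -0.0777), which agrees with the sizes given. I'm descending and pinching it.

Call:
move_arm(offset=[[0, -0.18, 3], [0, 0, 3], [0, 0, 1], [0, 0, 0], [0, 0, 0]], twist=[[0, 0, 0], [0, 0, 0], [0, 0, 0], [0, 0, 0], [0, 0, 0]], grip=[0.5, 0.5, 0.5, 0.5, 0.5])

```text
time: 11.5
ee_pos: [0.6111, -0.0764, 0.1585]
tcp_rot: [-180.0, 0.1, -166.4]
wrist_force: [-0.2, 0.4, 0.5]
opening: 0.0428
grasp_force: 0.0
```

Call:
move_arm(offset=[[0, 0, 0], [0, 0, 0], [0, 0, 0], [0, 0, 0], [0, 0, 0]], twist=[[0, 0, 0], [0, 0, 0], [0, 0, 0], [0, 0, 0], [0, 0, 0]], grip=[0, 0, 0, 0, 0], force=70)

```text
time: 12.0
ee_pos: [0.6117, -0.0782, 0.1589]
tcp_rot: [-179.8, 0.2, -166.6]
wrist_force: [0.7, -8.1, 4.0]
opening: 0.0126
grasp_force: 69.3
```

Call:
move_arm(offset=[[0, -0.12, 0], [0, 0, -1], [0, 0, -1], [0, 0, -1], [0, 0, 0]], twist=[[0, 0, 0], [0, 0, 0], [0, 0, 0], [0, 0, 0], [0, 0, 0]], grip=[0, 0, 0, 0, 0])

```text
time: 12.5
ee_pos: [0.6117, -0.0783, 0.1874]
tcp_rot: [-179.9, 0.1, -166.5]
wrist_force: [5.5, -3.8, -11.8]
opening: 0.0125
grasp_force: 68.3
```

Call:
move_arm(offset=[[0, 0, 0], [0, 0, 0]], twist=[[0, 0, 0], [0, 0, 0]], grip=[0, 0])

```text
time: 12.7
ee_pos: [0.6117, -0.0783, 0.186]
tcp_rot: [-180.0, -0.0, -166.5]
wrist_force: [6.8, -5.1, -10.6]
opening: 0.0124
grasp_force: 68.3
```

```bash
python3 look.py w5.png
python3 - <<'E'
from h import *
p=viewer.camera("wrist"); o=bot.get_obs(); print(o["wrist_force"])
P=np.array([at_depth(p,(a,b),o) for b in range(100,300) for a in range(230,400)])
d=P[:,:2]-[.6099,-.0777]; a=np.radians(13.4); x=d@[np.cos(a),np.sin(a)]; y=d@[-np.sin(a),np.cos(a)]
for nm,s in(("tab",(abs(x)<.02)&(abs(y)<.006)),("bar",(abs(x)<.042)&(abs(x)>.024)&(abs(y)<.009))):
    print(nm,s.sum(),np.percentile(P[s,2],[10,50,90,97]).round(4))
c=cv2.resize(p["color"][80:300,210:430],(800,600)) ;cv2.imwrite("pics/w5c.png",cv2.resize(p["color"][80:300,210:430],(600,600),interpolation=cv2.INTER_CUBIC)[:,:,::-1])
E
```

```text
12.7 [ -7.3  13.4  12.5  89.1  -0.  -20.8] [ 0.6117 -0.0783  0.186 ] [-179.96   -0.   -166.5 ] [  6.8  -5.1 -10.6]
release_grip {'position': [532.1, 250.9], 'p': 0.77} [0.5815 0.0415 0.162 ] tool cm [ 0.14 12.35  2.39] depthpt [0.5791 0.0349 0.1691]
release_grip {'position': [397.0, 154.1], 'p': 0.56} [ 0.5466 -0.0508  0.162 ] tool cm [5.69 4.2  2.39] depthpt [ 0.5558 -0.0233  0.072 ]
tab_centre {'position': [319.4, 261.2], 'p': 0.58} [ 0.6254 -0.0726  0.147 ] tool cm [-1.46  0.24  3.9 ] depthpt [ 0.601  -0.0787  0.1894]
pusher {'position': [457.9, 201.6], 'p': 0.87} [0.5824 0.0401 0.074 ] tool cm [ 0.08 12.2  11.19] depthpt [0.5711 0.0097 0.1268]
barrel_clamp {'position': [319.4, 241.7], 'p': 0.67} [ 0.6242 -0.0728  0.122 ] tool cm [-1.34  0.25  6.4 ] depthpt [ 0.5913 -0.0811  0.1889]
[  6.94277031  -4.12067185 -11.80213578]
tab 1504 [0.1887 0.1895 0.1902 0.1906]
bar 1311 [0.1192 0.1593 0.1603 0.1606]
```

View pics/w5c.png

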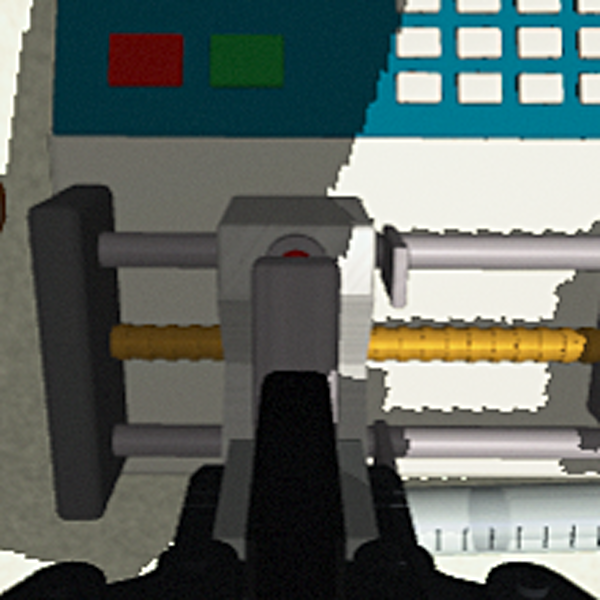

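The red band shows at (295,255) in the crop. Depth and arm motion both put the lift at about 27.3 mm, so I'm adding 2 mm to sit safely inside the range.

Call:
move_arm(offset=[[0, 0, -0.2], [0, 0, 0], [0, 0, 0], [0, 0, 0], [0, 0, 0]], twist=[[0, 0, 0], [0, 0, 0], [0, 0, 0], [0, 0, 0], [0, 0, 0]], grip=[0, 0, 0, 0, 0])

```text
time: 13.5
ee_pos: [0.6117, -0.0783, 0.1879]
tcp_rot: [-180.0, -0.0, -166.5]
wrist_force: [6.9, -3.2, -10.8]
opening: 0.0124
grasp_force: 68.2
```

Run:
```python
from h import *
p=viewer.camera("wrist"); o=bot.get_obs(); print(o["ee_pos"],o["wrist_force"],o["grasp_force"])
P=np.array([at_depth(p,(a,b),o) for b in range(100,300) for a in range(230,400)])
d=P[:,:2]-[.6099,-.0777]; a=np.radians(13.4); x=d@[np.cos(a),np.sin(a)]; y=d@[-np.sin(a),np.cos(a)]
for nm,s in(("tab",(abs(x)<.02)&(abs(y)<.006)),("bar",(abs(x)<.042)&(abs(x)>.024)&(abs(y)<.009))):
    print(nm,s.sum(),np.percentile(P[s,2],[10,50,90,97]).round(4))
P=np.array([at_depth(p,(u,v),o) for v in range(200,300) for u in range(440,600)])
print("knob top",np.percentile(P[np.hypot(*(P[:,:2]-[.582,.0414]).T)<.012,2],[50,90]))
```

```text
[ 0.61170337 -0.0783359   0.1878553 ] [  7.05232826  -3.26156379 -11.64807928] 68.22425723075867
tab 1489 [0.1906 0.1914 0.1921 0.1925]
bar 1327 [0.1192 0.1612 0.1621 0.1625]
knob top [0.16969168 0.1748783 ]
```

The lift now measures about 29 mm and is steady, with a 68 N grip. The knob is up at the green marks, so I'm handing in.

```bash
python3 -c "
from workcell import bot
print(bot.job_done())"
```

```text
the job is handed in; nothing more can be done
None
```

I handed the job in with the drive out of gear: the knob is at its green marks and sprung back up. The barrel clamp is held by its tab about 29 mm up, with a red band seen in view, and nothing else on the bench was touched. No verdict came back.

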